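# Load the stirrer and set its push-to-turn selector

### The arm

A 6-joint arm with a two-finger parallel gripper is mounted at the origin on a cart in front of the work surface, level with it; the furniture and walls round the work are solid. World frame = base frame: x ahead of the robot, y to its left, z up, the work surface at z = 0. Lengths are in m, angles in degrees, forces in N, time in s.
With the tool pointing down it reaches from about 0.35 to 0.875 m from the base axis. Payload 4.2 kg.
Tool frame: the origin (TCP) lies at the very end of the fingers, on their centre line; the grasp point (between the pads) lies 19 mm behind it; z points along the fingers, y is the line along which they close (so a half turn about z gives the same grasp; the last joint's range is limited). The gripper opens to 87 mm and grips with 3 to 60 N. Pads are 19 mm wide; open, the fingers measure 117 mm over their backs; the gripper's body (75 mm by 190 mm) begins 51 mm behind the grasp point.
Start: joints at [90.734, 22.042, 0.453, 0, -68.411, -14.817], TCP at [0.152, 0.606, 0.223] pointing down, gripper open.
Joint ranges: [-179.83, 179.83], [-69.29, 118.12], [-61.27, 80.66], [-181.25, 117.63], [-171.15, -9.14], [-177.46, 177.46]. Speed limits (degrees/s): [159.86, 159.86, 180, 180, 180, 180].

### API

Orientations are given as a 3x3 rotation matrix whose columns are the frame's x, y, z axes.
In Python, from station import sense, cams, r gives the robot as it stands. The module is installed in compiled form; this text tells all that it offers.
- The arm moves only by the tool step_arm, never from a script. Its argument "targets" is text: rows parted by semicolons, each of 4 numbers parted by spaces: the shift along the tool's x, y, z in cm, then the turn about the tool's z in degrees. In form: x y z turn; .... A call has 1 to 12 rows; each row shifts and turns the commanded pose from where the row before left it, along the tool's axes as they then stand; what a row does not reach is not made up. A row lasts 1/12 s, in which the tool goes at most 41.7 mm and 7.16 degrees, less where a joint would pass 70% of its speed; a pose out of reach is approached as far as the arm can. A call with a gripper value outside its range is refused whole. "claw" is the finger opening in cm, from 0 to 8.7, set as the call begins (left out, the last holds). The fingers move at their own pace and stop on an object; the grip force is fixed at half the most. Time passes only in rows, so rows that do not move let the fingers close. It gives the time, the measured TCP pose, the force, the opening and the grip force at its end, in the units of the state.
- sense(): the state, without advancing time (a new reading comes with each control period).
- cams.capture(name): name is "scene" or "top" or "wrist"; returns a dict with "frame" (480x640x3 uint8, blue, green, red), "vertical_fov" (degrees; the focal length in pixels is half the picture's height over the tangent of half this angle, whatever the lens; pixels are square), "cx", "cy" (the principal point, pixels), "eye" and "rotation" of the camera in the world; the wrist camera has in their place "tool_from_camera" (4x4, takes a point from camera to tool coordinates, whose origin is the TCP and whose axes are the flange's). Camera axes: x right, y down, z forward; pixel columns grow to the right and rows downward; lengths in m; the calibration is good to about 2 mm. A picture is of the moment at which its call begins: read the wrist's pose just before it. There is no depth.
- r.finish_job(): hands the job in; it is judged then, once.
The state is a dict: "time_s": time; "joints": joint angles; "joint_velocities": joint speeds; "effort": joint torques, N m; "tcp_pos": TCP position; "ee_rot": TCP orientation; "wrist_force": force on the tool from outside, world axes, zero at the start; "moment": the same for the moment, N m; "gripper_width": opening from 0.0 (shut) to 1.0 (fully open); "gripper_force": force on a finger pad.
Only numpy, scipy, OpenCV 4.12 (cv2) and the standard library are available. Lean on these libraries where they do the work, as an engineer would, in place of code of your own. Each camera call takes 0.05 s, during which the arm holds its last target. There are 200 camera calls.

### The job

Stand the small glass beaker upright in the middle of the stirrer's round steel plate, setting it down gently. Then, and only then, push in the black selector knob, which is locked until it is pushed down and must not be forced, turn its pointer from off to the stop marked by the domed stud, and let the knob spring back up into that stop. Do not knock over or shove the other things on the bench.

Things in the scene. Friction and masses are not known exactly. Their poses are not given: they have to be found in the camera images.
- beaker_mid (a point): Centre of the small clear glass beaker (loose, about 50 to 85 g; open, thin-walled, 72 mm tall), half-way up, 36 mm above its foot. The wall is 48 to 52 mm across outside; the flared rim, the top 7 mm, is 54 mm across along the beaker's own x axis and 62 mm along its own y axis, where the spout is, so it is best gripped across x. Axes: z up, out of the mouth. It starts on the bench to the left of the stirrer.
- beaker: The same beaker, origin in the middle of its foot on the underside, z up.
- plate_center (a point): Centre of the upper face of the stirrer's round steel plate, 114 mm across, 65 mm above the bench. The stirrer is a white box, 150 mm (its x) by 270 mm (its y), its flat deck 55 mm above the bench; it does not move. The point has the stirrer's axes: x to the stirrer's back (away from the robot), y to its left, z up. The plate is on the left half of the box, the selector on the right half.
- dial_axis (a point): Point on the turning axis of the selector (vertical), at deck height, 55 mm above the bench, 140 mm to the right of the plate's centre and 12 mm nearer its front. Axes as the stirrer's.
- knob_grip (a point): Middle of the selector knob's black grip bar, on the turning axis, 38 mm above the deck while the knob is up. The bar is 14 mm thick and about 50 mm long (pointer nose included), its top 49 mm above the deck; it stands on a round skirt 50 mm across whose top is 18 mm above the deck. x axis: along the bar to the pointer end (a white line on top runs to it); the bar is gripped across y. It rises and falls and turns with the knob.
- pointer_tip (a point): Point 43 mm from the turning axis in the direction of the knob's pointer, so that it lies right over a stop when the pointer is at that stop.
- stud_top (a point): Top of the domed steel stud, 13 mm across and 7 mm high on the deck, that marks the wanted stop; 43 mm from the turning axis. The three other stops carry flat steel plugs, 13 mm across and under 2 mm high. Off is a long black line on the deck towards the stirrer's back. Which stop has the stud differs from start to start.
- selector (a joint): Angle of the selector knob, rad, positive anticlockwise seen from above. 0 is off (pointer to the stirrer's back), where it starts; the four stops are at -1.2, -0.6, 0.6 and 1.2 and it cannot go much past them. With the knob up it is locked, with less than 0.04 rad of play; do not force it.
- selector_push (a joint): How far the knob is pushed down, m: 0 up, 0.010 fully in. A spring pushes it up, about 7 N when up and 12 N fully in. From 0.0075 on the knob turns freely; released within 0.1 rad of a stop, it springs up and centres itself in that stop. While it turns, it must be kept in.
- vial_a: Bystander, not to be disturbed: a small glass vial with a white cap, 22 mm across, 50 mm tall, close behind the stirrer. Origin in the middle of its underside.
- vial_b: Bystander, not to be disturbed: a small glass vial with a white cap, 22 mm across, 50 mm tall, beside the selector end of the stirrer. Origin in the middle of its underside.
- stopper: Bystander, not to be disturbed: a black rubber stopper, 36 mm across, 30 mm tall, close in front of the stirrer. Origin in the middle of its underside.
- stopper_small: Bystander, not to be disturbed: a black rubber stopper, 29 mm across, 26 mm tall, behind the beaker's place. Origin in the middle of its underside.
- petri: Bystander, not to be disturbed: a glass dish, 86 mm across, 12 mm tall, right of the stirrer. Origin in the middle of its underside.
- felt_marker: Bystander, not to be disturbed: a felt marker lying, 124 mm long, 18 mm thick, right front. Origin in the middle of its underside.
- tape: Bystander, not to be disturbed: a roll of masking tape lying flat, 84 mm across, 20 mm tall, at the left. Origin in the middle of its underside.
- bottle: Bystander, not to be disturbed: a glass reagent bottle with a screw cap, 56 mm across, 125 mm tall, far right. Origin in the middle of its underside.
Mind the look-alikes: they are no part of the job. What is shaped like the beaker but green or pink is not meant.

How it is judged:
By the outcome, as a careful person would: the job done as asked, in the order asked, and still so for the second after the job is handed in, with the robot touching nothing.
It also fails if it takes over 64 s, if anything falls off the work surface, if the arm or the gripper's body presses on something with over 40 N, if the wrist force passes 120 N, or if a joint passes its speed limit or range.

## Working session

There is one attempt and no reset: what is moved stays moved. The work goes in short steps, Python scripts to look and compute and a tool call to move; the robot and the scene stay as the last step left them, time stands still between calls to the robot, and variables do not carry over. Pictures are saved under pics/ and viewed, at most 10 in all, crops included, and the job is handed in when it is done.

Besides the shell and the picture viewer there is one more tool, called after "Call:" by a JSON object that holds its "name" and its "arguments". step_arm: Moves the arm, as the interface text tells. Its arguments: {"type":"object","properties":{"targets":{"type":"string"},"claw":{"type":"number"}},"required":["targets"]}

```bash
mkdir -p pics; cat > h.py <<'E'
import numpy as np, cv2
from station import sense, cams, r
def cap(n):
    s=sense(); c=cams.capture(n); f=240/np.tan(np.radians(c["vertical_fov"]/2))
    if n=="wrist":
        R=np.array(s["ee_rot"]); T=np.array(c["tool_from_camera"]); 
        eye=np.array(s["tcp_pos"])+R@T[:3,3]; rot=R@T[:3,:3]
    else: eye=np.array(c["eye"]); rot=np.array(c["rotation"])
    return dict(img=c["frame"],f=f,cx=c["cx"],cy=c["cy"],eye=eye,R=rot)
def ray(c,p): 
    d=c["R"]@np.array([(p[0]-c["cx"])/c["f"],(p[1]-c["cy"])/c["f"],1]); return d/np.linalg.norm(d)
def onz(c,p,z):
    d=ray(c,p); return c["eye"]+d*(z-c["eye"][2])/d[2]
def proj(c,X):
    q=c["R"].T@(np.array(X)-c["eye"]); return q[:2]/q[2]*c["f"]+[c["cx"],c["cy"]]
def tri(l):
    A=np.zeros((3,3));b=np.zeros(3)
    for c,p in l:
        d=ray(c,p);M=np.eye(3)-np.outer(d,d);A+=M;b+=M@c["eye"]
    X=np.linalg.solve(A,b); return X,[np.linalg.norm(proj(c,X)-p).round(1) for c,p in l]
E
python3 - <<'E'
from h import *
import pickle
s=sense();print(s["time_s"],s["tcp_pos"],np.round(s["ee_rot"],3).tolist())
D={n:cap(n) for n in("scene","top","wrist")}
pickle.dump(D,open("d0.pkl","wb"))
for n in D: cv2.imwrite(f"pics/{n}0.png",D[n]["img"]);print(n,D[n]["eye"].round(3),D[n]["R"].round(2).tolist(),D[n]["f"])
E
```

```text
0.0 [0.15190189 0.60563378 0.22144498] [[0.97, -0.243, -0.0], [-0.243, -0.97, -0.002], [0.0, 0.002, -1.0]]
scene [-0.356 -1.177  0.913] [[0.8, -0.29, 0.53], [-0.6, -0.4, 0.69], [0.01, -0.87, -0.49]] 611.7347241412326
top [ 0.059 -0.047  1.518] [[-0.01, -0.95, 0.3], [-1.0, 0.01, 0.0], [-0.0, -0.3, -0.95]] 460.4649951531055
wrist [0.218 0.589 0.384] [[-0.24, -0.94, -0.24], [-0.97, 0.24, 0.06], [0.0, 0.25, -0.97]] 422.8074166395317
```

View pics/top0.png

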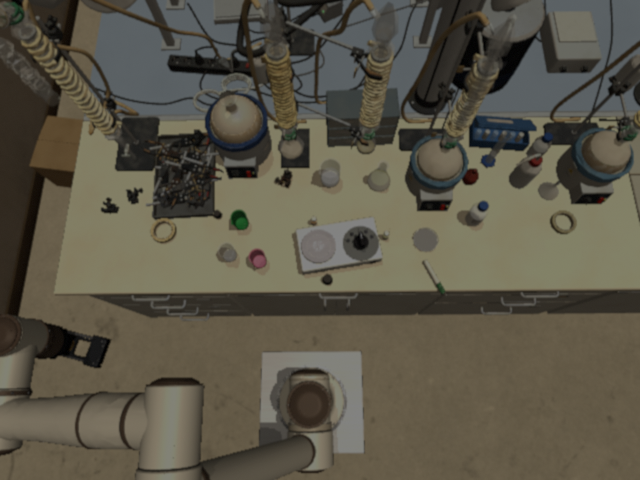

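View pics/scene0.png

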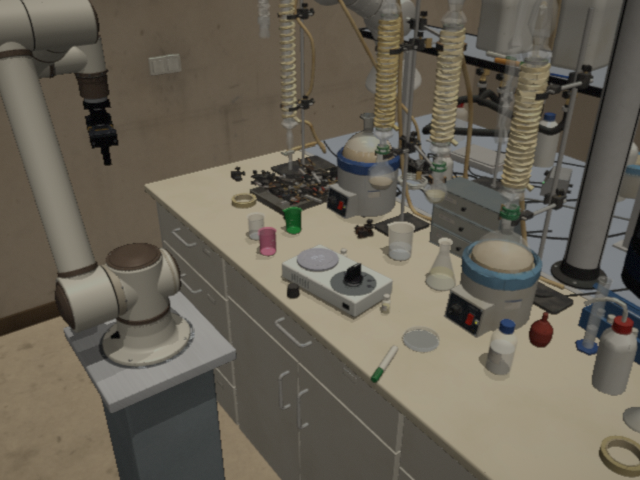

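The top view shows three beaker-shaped things left of the stirrer: clear at (228,253), pink at (258,259) and green at (240,220). A larger clear beaker stands behind at (330,175). The stirrer covers about (296–382, 220–272). The small clear one at (228,253), which is (257,226) in the scene view, fits the description. I'll check it in an enlarged crop.

```bash
python3 - <<'E'
import pickle,cv2,numpy as np
from h import *
D=pickle.load(open("d0.pkl","rb"))
a=cv2.resize(D["top"]["img"][200:290,205:405],None,fx=4,fy=4,interpolation=3)[:, :800]
b=cv2.resize(D["scene"]["img"][200:320,235:405],None,fx=2,fy=2,interpolation=3)
b=b[:240]
o=np.zeros((600,800,3),np.uint8);o[:360]=a;o[360:,:340]=b
o[360:,400:720]=cv2.resize(D["wrist"]["img"],(320,240))
cv2.imwrite("pics/crop1.png",o)
for p,z in [((228,253),.07),((296,232),.055),((375,220),.055),((382,262),.055),((302,272),.055),((318,246),.065),((361,241),.1)]: print(p,onz(D["top"],p,z).round(3))
E
```

```text
(228, 253) [0.459 0.27  0.07 ]
(296, 232) [0.534 0.05  0.055]
(375, 220) [ 0.574 -0.216  0.055]
(382, 262) [ 0.428 -0.232  0.055]
(302, 272) [0.397 0.029 0.055]
(318, 246) [ 0.482 -0.024  0.065]
(361, 241) [ 0.487 -0.163  0.1  ]
```

View pics/crop1.png

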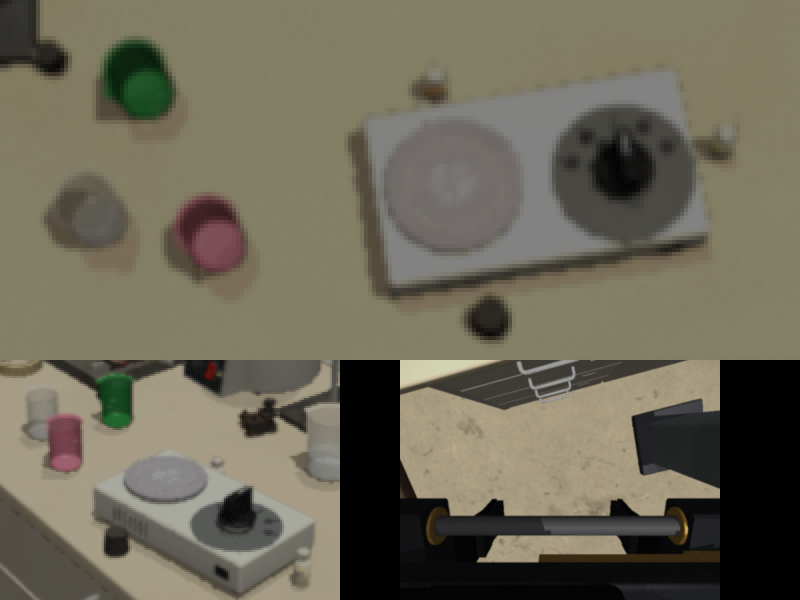

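The crop confirms it: the clear beaker is at crop (90,212), with pink at (210,235) and green at (137,80). Next I'll move the wrist camera over the area.

Call:
{"name": "step_arm", "arguments": {"targets": "0 0 -2 -7; 0 0 -4 -7; 1.8 3.6 -0.6 0; 1.8 3.6 -0.6 0; 1.8 3.6 -0.6 0; 1.8 3.6 -0.6 0; 1.8 3.6 -0.6 0; 1.8 3.6 -0.6 0; 1.8 3.6 -0.6 0; 1.8 3.6 -0.6 0; 1.8 3.6 -0.6 0; 1.8 3.6 -0.6 0", "claw": 8.7}}

```text
time_s: 1.15
tcp_pos: [0.3316, 0.2439, 0.3429]
ee_rot: [[1.0, -0.001, 0.0], [-0.001, -1.0, 0.0], [0.0, -0.0, -1.0]]
wrist_force: [1.7, 0.5, 0.1]
gripper_width: 1.0
gripper_force: 0.0
```

Call:
{"name": "step_arm", "arguments": {"targets": "1.8 3.6 -0.6 0; 1.8 3.6 -0.6 0; 1.8 3.4 -0.6 0; 0 0 0 0; 0 0 0 0; 0 0 0 0"}}

```text
time_s: 1.65
tcp_pos: [0.3852, 0.1397, 0.3602]
ee_rot: [[1.0, -0.002, -0.001], [-0.002, -1.0, 0.0], [-0.001, -0.0, -1.0]]
wrist_force: [0.1, 0.2, -0.2]
gripper_width: 0.998
gripper_force: 0.0
```

```bash
python3 - <<'E'
from h import *
import pickle
s=sense();print(s["time_s"],s["tcp_pos"],np.round(s["ee_rot"],3).tolist())
c=cap("wrist");pickle.dump(c,open("w1.pkl","wb"));cv2.imwrite("pics/w1.png",c["img"]);print(c["eye"])
E
```

```text
1.65 [0.38516697 0.13966512 0.36019216] [[1.0, -0.002, -0.001], [-0.002, -1.0, 0.0], [-0.001, -0.0, -1.0]]
[0.4529408  0.13948661 0.52205584]
```

View pics/w1.png

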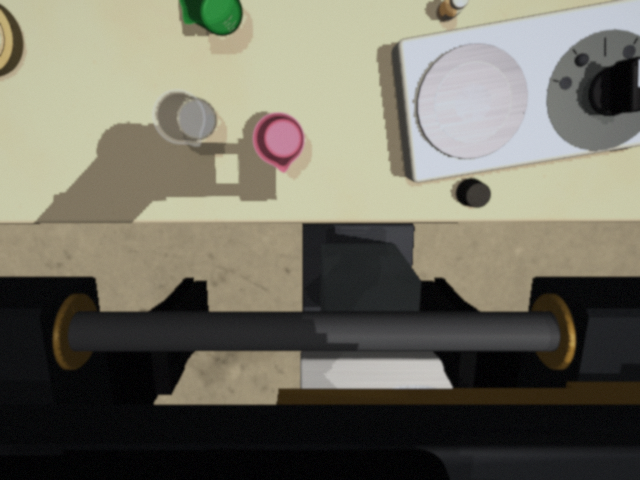

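The wrist view shows the beaker's rim at about (182,118) and its foot at (196,119). Pink is at (280,138), the plate centre at about (472,100), and the knob at about (625,88). I'll take a closer second view of the beaker.

Call:
{"name": "step_arm", "arguments": {"targets": "-0.5 -3 -2 0; -0.5 -3 -2 0; -0.5 -3 -2 0; -0.5 -2 -2 0; 0 0 -0 0; 0 0 0 0; 0 0 0 0"}}

```text
time_s: 2.28
tcp_pos: [0.3646, 0.2506, 0.4395]
ee_rot: [[1.0, 0.001, -0.002], [0.001, -1.0, -0.001], [-0.002, 0.001, -1.0]]
wrist_force: [0.4, -1.0, -0.5]
gripper_width: 1.0
gripper_force: 0.0
```

```bash
python3 - <<'E'
from h import *
import pickle
D=pickle.load(open("d0.pkl","rb"));w=pickle.load(open("w1.pkl","rb"));print(w["cx"],w["cy"])
for n,z in (((472,100),.065),((196,119),0),((182,118),.068)): print(onz(w,n,z).round(4))
c=cap("wrist");pickle.dump(c,open("w2.pkl","wb"));print(c["eye"],sense()["tcp_pos"])
p=proj(c,[.455,.268,.035]).astype(int);print(p)
x0,y0=max(p[0]-130,0),max(p[1]-100,0);print(x0,y0)
cv2.imwrite("pics/w2.png",cv2.resize(c["img"][y0:y0+200,x0:x0+260],None,fx=3,fy=3,interpolation=3))
E
```

```text
313.675752248451 240.81226614825357
[ 0.4833 -0.0235  0.065 ]
[0.4673 0.279  0.    ]
[0.4665 0.2752 0.068 ]
[0.43247301 0.250872   0.60132094] [0.36472408 0.24994365 0.43942092]
[299 112]
169 12
```

View pics/w2.png

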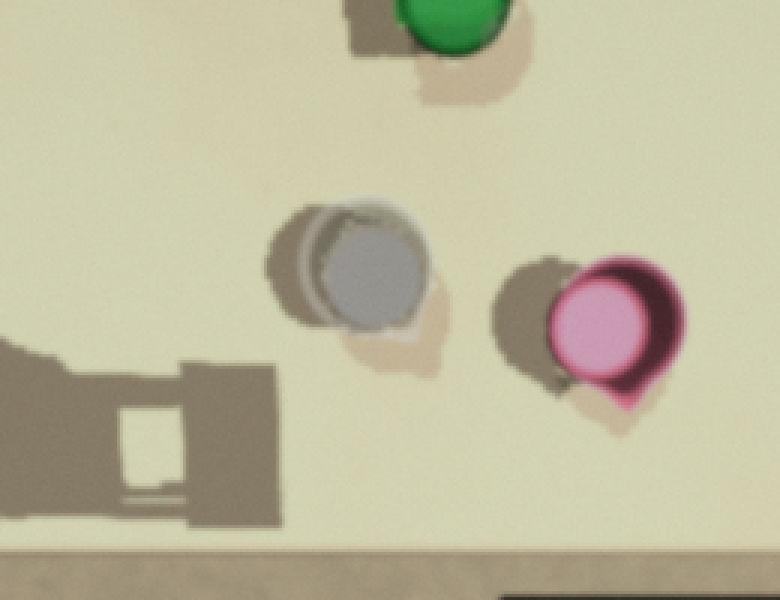

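The clear beaker's rim circle is centred at crop (365,262), which is pixel (290.7,99.3), and its foot at crop (374,275). The spout points to the lower right at crop (415,335). I'll triangulate these points, and measure the stirrer's outline and plate from the views at hand.

```bash
python3 - <<'E'
from h import *
import pickle
D=pickle.load(open("d0.pkl","rb"));t=D["top"];w=pickle.load(open("w1.pkl","rb"));v=pickle.load(open("w2.pkl","rb"))
print("rim",tri([(w,(182,118)),(v,(290.7,99.3))]),onz(v,(290.7,99.3),.07).round(4),onz(w,(182,118),.07))
print("foot",tri([(w,(196,119)),(v,(293.7,103.7))]),onz(v,(293.7,103.7),.002).round(4))
print("top foot",onz(t,(229.3,255.5),.002),"rim",onz(t,(226.8,250.8),.07))
# plate: grey vs white
for n,c,roi in(("w1",w,(405,30,545,180)),("top",t,(298,228,340,266))):
    x0,y0,x1,y1=roi;s=c["img"][y0:y1,x0:x1];h=cv2.cvtColor(s,cv2.COLOR_BGR2HSV)
    for cl in((s.max(2)<(np.percentile(s.max(2),92)-14)),):
        pass
    g=cv2.GaussianBlur(cv2.cvtColor(s,6),(3,3),0);th,m=cv2.threshold(g,0,255,cv2.THRESH_BINARY_INV+cv2.THRESH_OTSU)
    k,l,st,ce=cv2.connectedComponentsWithStats(m)
    q=l[(y1-y0)//2,(x1-x0)//2];e=cv2.fitEllipse(max(cv2.findContours((l==q).astype(np.uint8),0,1)[0],key=len)) if q else None
    print(n,th,e, None if e is None else onz(c,np.add(e[0],[x0,y0]),.065).round(4))
E
```

```text
rim (array([0.46806228, 0.27771578, 0.06025926]), [np.float64(1.4), np.float64(1.2)]) [0.4687 0.2774 0.07  ] [0.46643074 0.27456813 0.07      ]
foot (array([0.46719306, 0.27653756, 0.00915501]), [np.float64(0.1), np.float64(0.1)]) [0.4677 0.2769 0.002 ]
top foot [0.46928811 0.27977777 0.002     ] rim [0.46685586 0.27412224 0.07      ]
w1 156.0 None None
top 118.0 ((18.175344467163086, 19.61971092224121), (32.69026565551758, 40.60941696166992), 53.82219696044922) [ 0.4761 -0.0177  0.065 ]
```

Call:
{"name": "step_arm", "arguments": {"targets": "2 -0.5 3 0; 2 -0.5 3 0; 2 -0.5 3 0; 2 -0.5 3 0; 2.3 -0.7 3 0; 0 0 3 -7; 0 0 3 -7; 0 0 3 -7; 0 0 3 -7; 0 0 3 -7; 0 0 0 0; 0 0 0 0"}}

```text
time_s: 3.33
tcp_pos: [0.4679, 0.2752, 0.1393]
ee_rot: [[0.822, 0.569, -0.003], [0.569, -0.822, -0.004], [-0.004, 0.001, -1.0]]
wrist_force: [0.5, 0.1, 1.0]
gripper_width: 0.998
gripper_force: 0.0
```

```bash
python3 - <<'E'
from h import *
s=sense();R=np.array(s["ee_rot"]);print(R.round(3).tolist(),(R.T@(np.array([.4675,.277,.02])-s["tcp_pos"])*100).round(2))
c=cap("wrist");cv2.imwrite("pics/w3.png",c["img"])
E
```

```text
[[0.822, 0.569, -0.003], [0.569, -0.822, -0.004], [-0.004, 0.001, -1.0]] [ 0.13 -0.19 11.93]
```

View pics/w3.png

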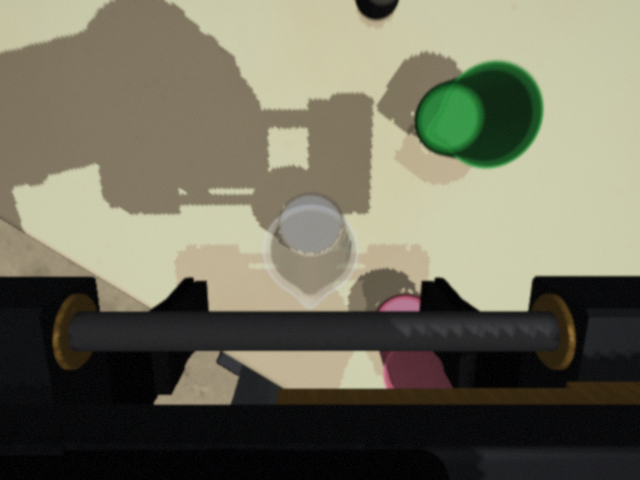

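The spout points straight down in the image, so the grip axis is aligned. The rim is at (310,250) and the foot at (311,224). Pink at (405,300) needs a clearance check.

```bash
python3 - <<'E'
from h import *
import pickle
v=pickle.load(open("w2.pkl","rb"))
s=sense();R=np.array(s["ee_rot"]);c=cap("wrist")
rim=onz(c,(310,248),.07);foot=onz(c,(311,224),.002)
pr=onz(v,(169+625/3,12+318/3),.07);pf=onz(v,(169+598/3,12+326/3),.0)
for n,X in(("rim",rim),("foot",foot),("pinkrim",pr),("pinkfoot",pf)): print(n,X.round(4),(R.T@(X-s["tcp_pos"])*100).round(2))
E
```

```text
rim [0.4704 0.2802 0.07  ] [ 0.31 -0.24  7.13]
foot [0.4699 0.2796 0.002 ] [ 0.24 -0.22 13.93]
pinkrim [0.4473 0.1731 0.07  ] [-7.68  7.24  7.13]
pinkfoot [0.4458 0.1751 0.    ] [-7.7   6.99 14.13]
```

Call:
{"name": "step_arm", "arguments": {"targets": "0.2 -0.2 2 0; 0 0 2 0; 0 0 2 0; 0 0 2 0; 0 0 1.5 0; 0 0 1.2 0; 0 0 0.8 0; 0 0 0.3 0; 0 0 0 0; 0 0 0 0"}}

```text
time_s: 4.27
tcp_pos: [0.4699, 0.2802, 0.0238]
ee_rot: [[0.82, 0.572, 0.002], [0.572, -0.82, 0.002], [0.002, -0.0, -1.0]]
wrist_force: [0.4, -0.8, -0.6]
gripper_width: 0.999
gripper_force: 0.0
```

Call:
{"name": "step_arm", "arguments": {"targets": "0 0 0 0; 0 0 0 0; 0 0 0 0; 0 0 0 0; 0 0 0 0; 0 0 0 0; 0 0 0 0; 0 0 0 0", "claw": 4.0}}

```text
time_s: 4.93
tcp_pos: [0.4693, 0.2797, 0.0228]
ee_rot: [[0.82, 0.573, 0.0], [0.573, -0.82, 0.0], [0.0, 0.0, -1.0]]
wrist_force: [-0.9, -0.2, 1.8]
gripper_width: 0.584
gripper_force: 27.7
```

Gripped: opening about 51 mm, 28 N. Now lift, then carry it over to just short of the plate.

Call:
{"name": "step_arm", "arguments": {"targets": "0 0 -0.5 0; 0 0 -1.5 0; 0 0 -3 0; 0 0 -3 0; 0 0 -3 0; 0 0 -3 0; 0 0 -2 0; 0 0 -1 0; 0 0 0 0; 0 0 0 0"}}

```text
time_s: 5.77
tcp_pos: [0.4684, 0.2792, 0.1918]
ee_rot: [[0.82, 0.572, -0.001], [0.572, -0.82, -0.0], [-0.001, -0.001, -1.0]]
wrist_force: [0.4, 0.5, -1.1]
gripper_width: 0.584
gripper_force: 28.2
```

```bash
python3 - <<'E'
from h import *
import pickle
D=pickle.load(open("d0.pkl","rb"));w=pickle.load(open("w1.pkl","rb"))
print(tri([(w,(472,100.5)),(D["top"],(318.1,246)),(D["scene"],(317.5,259))]),tri([(w,(472,100.5)),(D["top"],(318.1,246))]))
c=cap("wrist");cv2.imwrite("pics/w4.png",c["img"]);pickle.dump(c,open("w4.pkl","wb"));print(proj(c,[.483,-.024,.065]))
s=sense();R=np.array(s["ee_rot"]);print(s["tcp_pos"],s["gripper_force"],(R.T@(np.array([.483,-.024,.09])-s["tcp_pos"])*100).round(2))
E
```

```text
(array([ 0.48272337, -0.02441133,  0.06041598]), [np.float64(0.9), np.float64(0.2), np.float64(0.3)]) (array([ 0.48265277, -0.02415633,  0.06262632]), [np.float64(0.4), np.float64(0.1)])
[636.90248266 428.01565543]
[0.46807702 0.27884195 0.19082507] 28.169599327138712 [-16.06  25.7   10.13]
```

Call:
{"name": "step_arm", "arguments": {"targets": "-0.8 1.4 0 0; -1.7 2.8 0 0; -1.8 2.9 0 0; -1.8 2.9 0 0; -1.8 2.9 0 0; -1.8 2.9 0 0; -1.8 2.9 0 0; -1.8 2.9 0 0; -1.7 2.7 0 0; -1.1 1.4 0 0; 0 0 0 0; 0 0 0 0"}}

```text
time_s: 6.82
tcp_pos: [0.483, -0.0247, 0.1911]
ee_rot: [[0.822, 0.57, -0.003], [0.57, -0.822, -0.001], [-0.003, -0.001, -1.0]]
wrist_force: [0.4, -0.5, -0.5]
gripper_width: 0.58
gripper_force: 28.2
```

Call:
{"name": "step_arm", "arguments": {"targets": "0 0 2 0; 0 0 2 0; 0 0 1.5 0; 0 0 1 0; 0 0 0.5 0; 0 0 0 0; 0 0 0 0"}}

```text
time_s: 7.4
tcp_pos: [0.4843, -0.0228, 0.1225]
ee_rot: [[0.819, 0.573, -0.0], [0.573, -0.819, -0.0], [-0.0, 0.0, -1.0]]
wrist_force: [0.4, 0.5, -0.6]
gripper_width: 0.58
gripper_force: 28.2
```

```bash
python3 - <<'E'
from h import *
import pickle
s=sense();R=np.array(s["ee_rot"]);print(s["tcp_pos"],(R.T@(np.array([.483,-.024,.09])-s["tcp_pos"])*100).round(2))
c=cap("wrist");cv2.imwrite("pics/w5.png",c["img"]);pickle.dump(c,open("w5.pkl","wb"));print(proj(c,[.483,-.024,.065]))
print([proj(c,np.array([.483,-.024,.065])+.057*np.array([np.cos(a),np.sin(a),0])).round().tolist() for a in np.arange(0,6.3,.785)])
E
```

```text
[ 0.48426591 -0.02281438  0.12250649] [-0.17  0.02  3.25]
[314.6581866  263.30391188]
[[378.0, 177.0], [295.0, 158.0], [226.0, 204.0], [212.0, 281.0], [257.0, 341.0], [332.0, 356.0], [397.0, 319.0], [419.0, 246.0], [378.0, 177.0]]
```

View pics/w5.png

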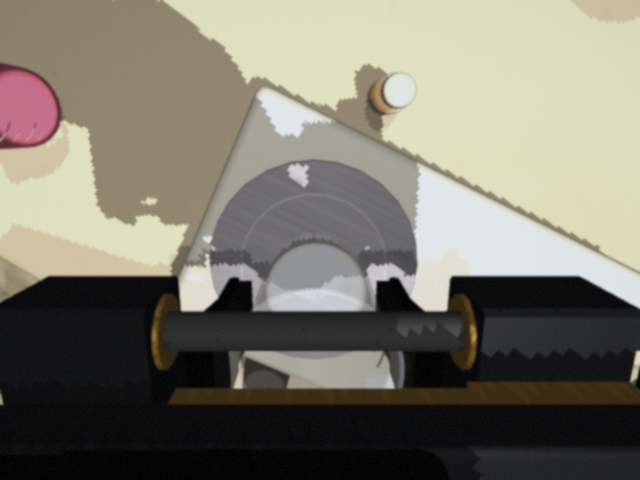

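The plate's edge is at top (315,159), left (211,260) and right (418,250), within 1 px of the projection. The beaker's foot is centred on it. Lowering.

Call:
{"name": "step_arm", "arguments": {"targets": "-0.1 0 1 0; 0 0 1 0; 0 0 0.5 0; 0 0 0.3 0; 0 0 0.2 0; 0 0 0 0; 0 0 0 0; 0 0 0 0"}}

```text
time_s: 8.12
tcp_pos: [0.4837, -0.0239, 0.093]
ee_rot: [[0.82, 0.572, 0.001], [0.572, -0.82, 0.0], [0.001, 0.0, -1.0]]
wrist_force: [-0.3, -0.4, -0.5]
gripper_width: 0.578
gripper_force: 28.2
```

Call:
{"name": "step_arm", "arguments": {"targets": "0 0 0.1 0; 0 0 0.1 0; 0 0 0 0; 0 0 0 0"}}

```text
time_s: 8.45
tcp_pos: [0.4833, -0.024, 0.0905]
ee_rot: [[0.82, 0.572, -0.0], [0.572, -0.82, -0.0], [-0.0, -0.0, -1.0]]
wrist_force: [0.5, 1.0, -0.3]
gripper_width: 0.582
gripper_force: 28.2
```

Call:
{"name": "step_arm", "arguments": {"targets": "0 0 0.1 0; 0 0 0 0; 0 0 0 0"}}

```text
time_s: 8.7
tcp_pos: [0.4833, -0.024, 0.0895]
ee_rot: [[0.82, 0.572, -0.0], [0.572, -0.82, -0.0], [-0.0, -0.0, -1.0]]
wrist_force: [0.1, -0.6, -1.4]
gripper_width: 0.58
gripper_force: 28.2
```

Call:
{"name": "step_arm", "arguments": {"targets": "0 0 0.1 0; 0 0 0 0; 0 0 0 0"}}

```text
time_s: 8.95
tcp_pos: [0.4833, -0.024, 0.0885]
ee_rot: [[0.82, 0.572, -0.0], [0.572, -0.82, -0.0], [-0.0, -0.0, -1.0]]
wrist_force: [0.9, 0.8, -0.8]
gripper_width: 0.578
gripper_force: 28.2
```

Call:
{"name": "step_arm", "arguments": {"targets": "0 0 0.05 0; 0 0 0 0; 0 0 0 0"}}

```text
time_s: 9.2
tcp_pos: [0.4833, -0.024, 0.088]
ee_rot: [[0.82, 0.572, -0.0], [0.572, -0.82, 0.0], [-0.0, -0.0, -1.0]]
wrist_force: [0.6, -0.3, -1.7]
gripper_width: 0.581
gripper_force: 28.2
```

Call:
{"name": "step_arm", "arguments": {"targets": "0 0 0.05 0; 0 0 0 0; 0 0 0 0"}}

```text
time_s: 9.45
tcp_pos: [0.4835, -0.0239, 0.0878]
ee_rot: [[0.82, 0.572, 0.001], [0.572, -0.82, 0.0], [0.0, 0.0, -1.0]]
wrist_force: [0.2, 0.5, 1.0]
gripper_width: 0.579
gripper_force: 27.8
```

Call:
{"name": "step_arm", "arguments": {"targets": "0 0 0.05 0; 0 0 0 0; 0 0 0 0"}}

```text
time_s: 9.7
tcp_pos: [0.4838, -0.0239, 0.0877]
ee_rot: [[0.82, 0.573, 0.001], [0.573, -0.82, 0.0], [0.001, 0.001, -1.0]]
wrist_force: [-1.2, 0.3, 5.1]
gripper_width: 0.58
gripper_force: 27.0
```

Contact at 5 N. Releasing and going up.

Call:
{"name": "step_arm", "arguments": {"targets": "0 0 0 0; 0 0 0 0; 0 0 0 0; 0 0 0 0; 0 0 0 0; 0 0 0 0; 0 0 0 0; 0 0 0 0", "claw": 8.7}}

```text
time_s: 10.37
tcp_pos: [0.4833, -0.0239, 0.087]
ee_rot: [[0.82, 0.572, -0.0], [0.572, -0.82, -0.0], [-0.0, -0.0, -1.0]]
wrist_force: [0.9, 0.6, 0.2]
gripper_width: 0.988
gripper_force: 0.0
```

Call:
{"name": "step_arm", "arguments": {"targets": "0 0 -0.5 0; 0 0 -1 0; 0 0 -2 0; 0 0 -3 0; 0 0 -3 0; 0 0 -3 0; 0 0 -3 0; 0 0 -2 0; 0 0 -1 0; 0 0 0 0; 0 0 0 0"}}

```text
time_s: 11.28
tcp_pos: [0.4828, -0.0239, 0.2714]
ee_rot: [[0.82, 0.572, -0.001], [0.572, -0.82, 0.001], [-0.0, -0.001, -1.0]]
wrist_force: [0.5, 0.3, -1.2]
gripper_width: 0.995
gripper_force: 0.0
```

Call:
{"name": "step_arm", "arguments": {"targets": "-1.2 2 0 0; -1.8 3 0 0; -1.8 3 0 0; -1.6 2.6 0 0; -0.9 1.4 0 0; 0 0 0 7; 0 0 0 7; 0 0 0 7; 0 0 0 5.5; 0 0 0 0; 0 0 0 0; 0 0 0 0"}}

```text
time_s: 12.28
tcp_pos: [0.4917, -0.164, 0.2708]
ee_rot: [[0.989, 0.148, -0.002], [0.148, -0.989, 0.0], [-0.002, -0.001, -1.0]]
wrist_force: [0.2, -0.0, 0.4]
gripper_width: 1.0
gripper_force: 0.0
```

```bash
python3 - <<'E'
from h import *
import pickle
s=sense();print(s["tcp_pos"],np.round(s["ee_rot"],3).tolist(),s["joints"])
c=cap("wrist");pickle.dump(c,open("w6.pkl","wb"));p=proj(c,[.4918,-.1643,.1]).astype(int);x0,y0=max(p[0]-160,0),max(p[1]-130,0);print(p,x0,y0)
cv2.imwrite("pics/w6.png",cv2.resize(c["img"][y0:y0+240,x0:x0+320],None,fx=2.5,fy=2.5,interpolation=3))
E
```

```text
[ 0.49169137 -0.16399503  0.27080086] [[0.989, 0.148, -0.002], [0.148, -0.989, 0.0], [-0.002, -0.001, -1.0]] [-4.95867659e-01  9.78182891e+00 -9.60165651e+00 -1.31512038e-02
 -7.07589908e+01  9.90396619e+01]
[314 217] 154 87
```

View pics/w6.png

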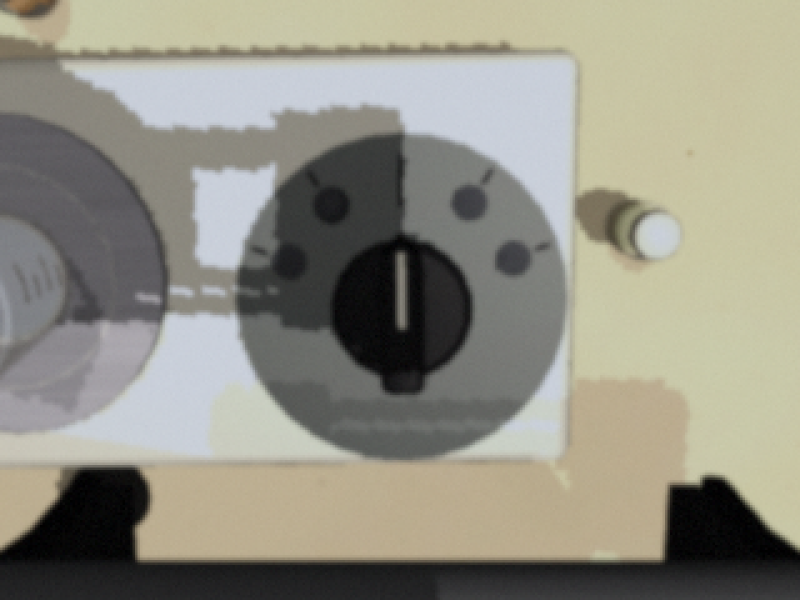

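The knob's pointer faces straight back, with a white line at crop x=402, so it is at off. The stop markers are at crop (331,204), (290,262), (469,203) and (513,258). To tell the dome from the flats I'll take two lower views from different places and measure the marker heights.

Call:
{"name": "step_arm", "arguments": {"targets": "0 0 2 0; 0 0 3 0; 0 0 3 0; 0 0 3 0; 0 0 1.5 0; 0 0 0 0; 0 0 0 0; 0 0 0 0"}}

```text
time_s: 13.0
tcp_pos: [0.4933, -0.1643, 0.1484]
ee_rot: [[0.989, 0.147, 0.002], [0.147, -0.989, -0.001], [0.002, 0.001, -1.0]]
wrist_force: [0.8, -0.1, 0.4]
gripper_width: 0.997
gripper_force: 0.0
```

```bash
python3 - <<'E'
from h import *
import pickle
print(sense()["tcp_pos"]);c=cap("wrist");pickle.dump(c,open("w7.pkl","wb"))
E
```

```text
[ 0.49327514 -0.16427954  0.14835189]
```

Call:
{"name": "step_arm", "arguments": {"targets": "0 2 0 0; 0 3 0 0; 0 3 0 0; 0 1 0 0; 0 0 0 0; 0 0 0 0; 0 0 0 0"}}

```text
time_s: 13.63
tcp_pos: [0.5053, -0.2526, 0.1477]
ee_rot: [[0.989, 0.147, 0.001], [0.147, -0.989, 0.0], [0.001, 0.0, -1.0]]
wrist_force: [0.2, 0.3, -0.7]
gripper_width: 1.001
gripper_force: 0.0
```

```bash
cat > m.py <<'E'
from h import *
import pickle
c=cap("wrist");pickle.dump(c,open("w8.pkl","wb"))
W=[pickle.load(open(f"w{i}.pkl","rb")) for i in(6,7,8)]
w=W[0];P=[(154+x/2.5,87+y/2.5) for x,y in((331,204),(469,203),(290,262),(513,258))]
X=[onz(w,p,.056) for p in P]
# axis from stops: midpoints; stops at 43mm, +-.6,+-1.2
print(np.round(X,4).tolist())
xs=np.array([.989,.148]);ys=np.array([-.148,.989])
import itertools
from scipy.optimize import least_squares
A=[.6,-.6,1.2,-1.2]
f=lambda q:np.concatenate([q[:2]+.043*np.array([np.cos(q[2]+a),np.sin(q[2]+a)])-x[:2] for a,x in zip(A,X)])
q=least_squares(f,[.49,-.164,.148]).x;print("axis",q[:2].round(4),"yaw",np.degrees(q[2]).round(2),(f(q)*1e3).round(1))
tiles=[]
for a,x in zip(A,X):
    row=[]
    for c in W:
        p=proj(c,x);h=int(c["f"]*.011/(c["eye"][2]-.055)*1.0)
        t=cv2.getRectSubPix(c["img"],(2*h,2*h),tuple(map(float,p)));t=cv2.resize(t,(140,140),interpolation=3)
        row.append(cv2.normalize(t,None,0,255,cv2.NORM_MINMAX))
    tiles.append(np.vstack(row))
cv2.imwrite("pics/tiles.png",np.hstack(tiles))
E
python3 m.py
```

```text
[[0.5231, -0.1348, 0.056], [0.5307, -0.1829, 0.056], [0.5007, -0.123, 0.056], [0.5138, -0.2016, 0.056]]
axis [ 0.4919 -0.1648] yaw 9.4 [-0.2 -0.2  0.2 -0.   0.1  0.4 -0.  -0.1]
```

View pics/tiles.png

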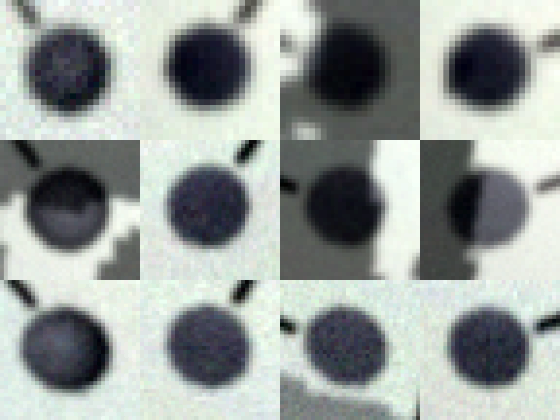

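The tiles run, left to right, +0.6, −0.6, +1.2, −1.2. Only the first has dome shading: a gradient, a curved shadow edge, and an outline leaning away from the camera in the bottom row. The other three are uniform flat discs, so the target is +0.6 rad (34.4° anticlockwise). I'll check that dot's height and the knob's top numerically.

```bash
cat > k.py <<'E'
from h import *
import pickle
W=[pickle.load(open(f"w{i}.pkl","rb")) for i in(6,7,8)]
ax=np.array([.4919,-.1648])
def blob(c,X,half,thr):
    p=proj(c,X).round().astype(int);s=cv2.cvtColor(c["img"],6)[p[1]-half:p[1]+half,p[0]-half:p[0]+half]
    m=(s<thr).astype(np.uint8);n,l,st,ce=cv2.connectedComponentsWithStats(m)
    i=1+np.argmin(np.hypot(*(ce[1:]-half).T)+1e3*(st[1:,4]<30));return ce[i]+p-half,st[i,4]
for a in(.6,-.6,1.2,-1.2):
    X=[*(ax+.043*np.array([np.cos(a+.16),np.sin(a+.16)])),.057]
    try:
        o=[]
        for c in(W[0],W[2]):
            g=cv2.cvtColor(c["img"],6);q=proj(c,X).astype(int);h=int(c["f"]*.0085/(c["eye"][2]-.055))
            t=g[q[1]-h:q[1]+h,q[0]-h:q[0]+h];o.append(blob(c,X,h+2,cv2.threshold(t,0,1,cv2.THRESH_OTSU)[0]))
        X2,e=tri([(W[0],o[0][0]),(W[2],o[1][0])]);print(a,X2.round(4),e,o[0][1],o[1][1])
    except Exception as ex: print(a,ex)
ends=[]
for c in W:
    p=proj(c,[*ax,.104]).astype(int);g=c["img"].max(2);s=45 if c is W[0] else 75
    x0,y0=max(p[0]-s,0),max(p[1]-s,0);t=g[y0:p[1]+s,x0:p[0]+s]
    dark=cv2.morphologyEx((t<70).astype(np.uint8),cv2.MORPH_CLOSE,np.ones((9,9)));
    m=((t>85)&(dark>0)).astype(np.uint8);n,l,st,ce=cv2.connectedComponentsWithStats(m)
    if n<2: print("none",p);continue
    for i in np.argsort(-st[1:,4])[:2]+1:
        r_=cv2.minAreaRect(np.argwhere(l==i)[:,::-1].astype(np.float32)); print(p,st[i,4],ce[i]+[x0,y0],r_[1],r_[2])
    ends.append((c,ce[1+np.argmax(st[1:,4])]+[x0,y0]))
print(tri(ends[:2]),tri(ends))
s=sense();R=np.array(s["ee_rot"]);print((R.T@(np.array([*ax,.125])-s["tcp_pos"])*100).round(2))
E
python3 k.py
```

```text
0.6 [ 0.5232 -0.1348  0.057 ] [np.float64(0.1), np.float64(0.1)] 166 387
-0.6 [ 0.531  -0.1826  0.0555] [np.float64(0.0), np.float64(0.0)] 155 347
1.2 [ 0.5015 -0.1242  0.0594] [np.float64(0.7), np.float64(1.0)] 404 329
-1.2 [ 0.5138 -0.2013  0.055 ] [np.float64(0.1), np.float64(0.1)] 153 332
[314 218] 88 [314.  202.5] (29.0, 2.0) 90.0
[314 218] 2 [283.5 218. ] (1.0, 0.0) 180.0
[314 270] 326 [313.05214724 246.11349693] (47.0, 6.0) 90.0
[314 270] 53 [282.37735849 198.30188679] (6.145771026611328, 12.419577598571777) 50.194427490234375
[140 269] 232 [135.81896552 243.97844828] (45.64478302001953, 5.085424423217773) 82.87498474121094
[140 269] 10 [199.3 276.6] (4.0, 2.0) 90.0
(array([ 0.50501492, -0.16215717,  0.1051472 ]), [np.float64(0.0), np.float64(0.1)]) (array([ 0.50488355, -0.16217365,  0.10415134]), [np.float64(0.1), np.float64(0.3), np.float64(0.3)])
[-0.04 -8.86  2.26]
```

The +0.6 marker has the largest area and stands higher than the clean flat readings. The knob's top is at z=0.104, as described. Going to the knob.

Call:
{"name": "step_arm", "arguments": {"targets": "0 -2 0 0; 0 -3 0 0; 0 -2.5 0 0; 0 -1.4 0 0; 0 0 0 0; 0 0 0 0; 0 0 0 0", "claw": 5}}

```text
time_s: 14.27
tcp_pos: [0.4926, -0.1649, 0.1474]
ee_rot: [[0.989, 0.147, 0.001], [0.147, -0.989, -0.0], [0.001, 0.0, -1.0]]
wrist_force: [0.0, 0.1, -0.5]
gripper_width: 0.602
gripper_force: 0.0
```

```bash
python3 - <<'E'
from h import *
s=sense();R=np.array(s["ee_rot"]);print((R.T@(np.array([.4919,-.1648,.078])-s["tcp_pos"])*100).round(2),R.round(3).tolist())
E
```

```text
[-0.07 -0.02  6.94] [[0.989, 0.147, 0.001], [0.147, -0.989, -0.0], [0.001, 0.0, -1.0]]
```

Call:
{"name": "step_arm", "arguments": {"targets": "0 0 1.5 0; 0 0 2 0; 0 0 1.5 0; 0 0 1 0; 0 0 0.6 0; 0 0 0.2 0; 0 0 0 0; 0 0 0 0"}}

```text
time_s: 14.93
tcp_pos: [0.493, -0.1653, 0.0797]
ee_rot: [[0.989, 0.146, 0.001], [0.146, -0.989, -0.0], [0.001, 0.0, -1.0]]
wrist_force: [1.0, 0.5, 0.4]
gripper_width: 0.577
gripper_force: 0.0
```

Call:
{"name": "step_arm", "arguments": {"targets": "0 0 0 0; 0 0 0 0; 0 0 0 0; 0 0 0 0; 0 0 0 0; 0 0 0 0; 0 0 0 0; 0 0 0 0", "claw": 1.0}}

```text
time_s: 15.6
tcp_pos: [0.4923, -0.1646, 0.0792]
ee_rot: [[0.989, 0.146, 0.0], [0.146, -0.989, 0.001], [0.0, -0.001, -1.0]]
wrist_force: [-1.1, 4.1, -0.0]
gripper_width: 0.16
gripper_force: 30.0
```

Gripped at 14 mm. Pushing down in small steps.

Call:
{"name": "step_arm", "arguments": {"targets": "0 0 0.2 0; 0 0 0.2 0; 0 0 0.2 0; 0 0 0.1 0; 0 0 0 0; 0 0 0 0"}}

```text
time_s: 16.1
tcp_pos: [0.4924, -0.1646, 0.073]
ee_rot: [[0.989, 0.147, 0.0], [0.147, -0.989, 0.0], [0.0, -0.0, -1.0]]
wrist_force: [-1.7, 4.7, 8.1]
gripper_width: 0.161
gripper_force: 30.0
```

Call:
{"name": "step_arm", "arguments": {"targets": "0 0 0.1 0; 0 0 0.1 0; 0 0 0 0; 0 0 0 0"}}

```text
time_s: 16.43
tcp_pos: [0.4924, -0.1646, 0.0712]
ee_rot: [[0.989, 0.147, 0.0], [0.147, -0.989, 0.0], [0.0, -0.0, -1.0]]
wrist_force: [-2.8, 5.7, 8.6]
gripper_width: 0.16
gripper_force: 30.0
```

Call:
{"name": "step_arm", "arguments": {"targets": "0 0 0.1 0; 0 0 0.1 0; 0 0 0 0; 0 0 0 0"}}

```text
time_s: 16.77
tcp_pos: [0.4924, -0.1646, 0.0693]
ee_rot: [[0.989, 0.147, 0.0], [0.147, -0.989, 0.0], [0.0, -0.0, -1.0]]
wrist_force: [-2.9, 5.1, 10.1]
gripper_width: 0.159
gripper_force: 30.0
```

Call:
{"name": "step_arm", "arguments": {"targets": "0 0 0.1 0; 0 0 0 0; 0 0 0 0"}}

```text
time_s: 17.02
tcp_pos: [0.4924, -0.1647, 0.069]
ee_rot: [[0.989, 0.147, 0.0], [0.147, -0.989, -0.0], [0.0, 0.0, -1.0]]
wrist_force: [-4.4, 6.2, 14.8]
gripper_width: 0.155
gripper_force: 30.0
```

It has bottomed out at 14.8 N, with z stopped. I'll try a small turn first.

Call:
{"name": "step_arm", "arguments": {"targets": "0 0 0 -2; 0 0 0 -2; 0 0 0 0; 0 0 0 0"}}

```text
time_s: 17.35
tcp_pos: [0.4925, -0.1647, 0.069]
ee_rot: [[0.976, 0.216, 0.001], [0.216, -0.976, -0.0], [0.001, 0.0, -1.0]]
wrist_force: [-4.0, 5.9, 14.2]
gripper_width: 0.155
gripper_force: 30.0
```

```bash
python3 -c "
from h import *
s=sense();print(np.round(s['moment'],2),np.round(s['wrist_force'],1),np.degrees(np.arctan2(s['ee_rot'][1][0],s['ee_rot'][0][0])))"
```

```text
[1.93 1.31 0.09] [-4.   5.9 14.2] 12.479994290898611
```

It turns freely (moment 0.09 N m). Continuing to 34.4°.

Call:
{"name": "step_arm", "arguments": {"targets": "0 0 0 -3; 0 0 0 -3; 0 0 0 -3; 0 0 0 -3; 0 0 0 -3; 0 0 0 -3; 0 0 0 -3; 0 0 0 -3; 0 0 0 -3; 0 0 0 -3.4; 0 0 0 0; 0 0 0 0"}}

```text
time_s: 18.35
tcp_pos: [0.4925, -0.1648, 0.0691]
ee_rot: [[0.733, 0.68, 0.001], [0.68, -0.733, -0.0], [0.0, 0.001, -1.0]]
wrist_force: [-4.1, 6.3, 14.1]
gripper_width: 0.158
gripper_force: 30.0
```

```bash
python3 -c "
from h import *
s=sense();print(np.round(s['moment'],2),np.round(s['wrist_force'],1),np.degrees(np.arctan2(s['ee_rot'][1][0],s['ee_rot'][0][0])))"
```

```text
[1.67 1.31 0.03] [-4.1  6.3 14.1] 42.88045698391393
```

Call:
{"name": "step_arm", "arguments": {"targets": "0 0 -0.2 0; 0 0 -0.2 0; 0 0 -0.2 0; 0 0 -0.2 0; 0 0 -0.2 0; 0 0 -0.1 0; 0 0 0 0; 0 0 0 0"}}

```text
time_s: 19.02
tcp_pos: [0.4925, -0.1647, 0.0788]
ee_rot: [[0.733, 0.68, 0.001], [0.68, -0.733, 0.0], [0.001, 0.0, -1.0]]
wrist_force: [-1.3, 4.9, 6.3]
gripper_width: 0.158
gripper_force: 30.0
```

Call:
{"name": "step_arm", "arguments": {"targets": "0 0 0 0; 0 0 0 0; 0 0 0 0; 0 0 0 0; 0 0 0 0; 0 0 0 0; 0 0 0 0", "claw": 6}}

```text
time_s: 19.6
tcp_pos: [0.4923, -0.1652, 0.0779]
ee_rot: [[0.734, 0.68, -0.0], [0.68, -0.734, -0.0], [-0.0, -0.0, -1.0]]
wrist_force: [-0.3, 0.1, -0.3]
gripper_width: 0.598
gripper_force: 0.0
```

Call:
{"name": "step_arm", "arguments": {"targets": "0 0 -0.5 0; 0 0 -1 0; 0 0 -2 0; 0 0 -3 0; 0 0 -3 0; 0 0 -3 0; 0 0 -3 0; 0 0 -2 0; 0 0 -1 0; 0 0 0 0; 0 0 0 0; 0 0 0 0"}}

```text
time_s: 20.6
tcp_pos: [0.4913, -0.1649, 0.2614]
ee_rot: [[0.734, 0.679, -0.003], [0.679, -0.734, 0.001], [-0.002, -0.003, -1.0]]
wrist_force: [-0.2, 0.6, -0.5]
gripper_width: 0.69
gripper_force: 0.0
```

```bash
python3 - <<'E'
from h import *
c=cap("wrist");t=cap("top");s=cap("scene")
p=proj(c,[.4919,-.1648,.1]).astype(int);print(p)
y0=max(p[1]-150,0)
a=cv2.resize(c["img"][y0:y0+290],(800,362))
b=cv2.resize(t["img"][205:285,215:395],None,fx=2.2,fy=2.2,interpolation=3)
d=cv2.resize(s["img"][215:315,240:400],None,fx=2.3,fy=2.3,interpolation=3)
o=np.zeros((600,800,3),np.uint8);o[:362]=a;o[365:365+b.shape[0],:b.shape[1]]=b;o[365:365+d.shape[0],405:405+d.shape[1]]=d
cv2.imwrite("pics/end.png",o)
E
```

```text
[315 220]
```

View pics/end.png

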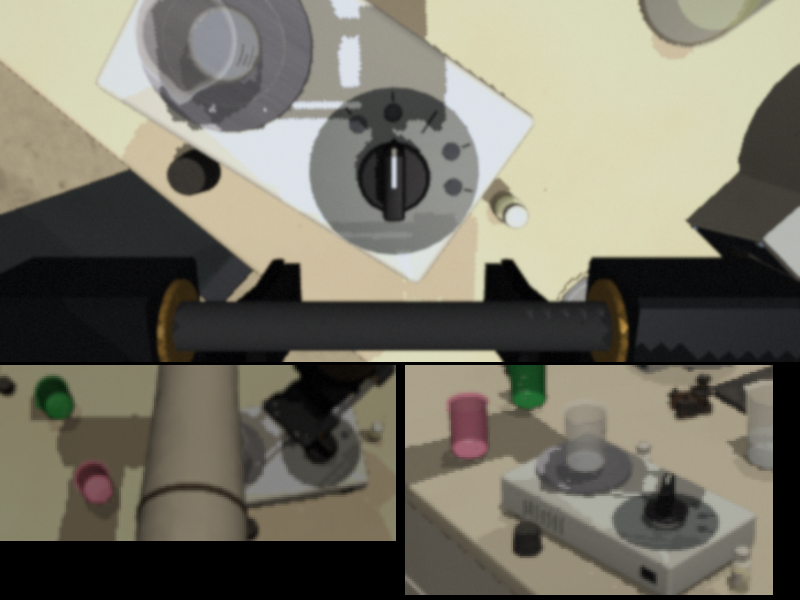

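The end view shows the white pointer line at (394,165) facing the stud at (393,112). The beaker stands upright mid-plate at (215,45), the vials and stopper are where they were, and nothing is being touched. Handing in.

```bash
python3 -c "
from station import r
print(r.finish_job())"
```

```text
the job is handed in; nothing more can be done
None
```

The job is handed in: the small clear beaker stands upright in the middle of the plate, and the selector knob was then pushed in, turned to the domed-stud stop (+0.6 rad) and let back up. I inferred that it sprang fully up from the released forces and did not measure its height.

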